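Lift a split retaining ring out from under its catches with a hook pick

ROBOT

A 6-joint arm with a two-finger parallel gripper is mounted at the origin on a cart in front of the work surface, level with it; the furniture and walls round the work are solid. World frame = base frame: x ahead of the robot, y to its left, z up, the work surface at z = 0. Lengths are in mm, angles in rad, forces in N, time in s.
With the tool pointing down it reaches from about 350 to 975 mm from the base axis. Payload 7.1 kg.
Tool frame: the origin (TCP) lies at the centre of the arm's flange, where the gripper is bolted on; the fingertips stand 182 mm ahead of it and the grasp point (between the pads) lies 163 mm ahead of it; z points along the fingers, y is the line along which they close (so a half turn about z gives the same grasp; the last joint's range is limited). The gripper opens to 88 mm and grips with 3 to 60 N. Pads are 20 mm wide; open, the fingers measure 115 mm over their backs; the gripper's body (75 mm by 178 mm) begins 61 mm behind the grasp point.
Start: joints at [-1.308, 0.423, 1.63, -0, 1.089, -0.019], TCP at [173.822, -600.327, 404.675] pointing down, gripper open.
Joint ranges: [-3, 3], [-0.9, 2.11], [0.09, 2.58], [-1.31, 4.45], [0.11, 2.69], [-2.54, 2.54]. Speed limits (rad/s): [2.39, 2.39, 3.01, 3.14, 3.14, 3.14].

INTERFACE

Orientations are given as a rotation vector (axis times angle).
In Python, from workcell import readout, get_image, ctrl gives the robot as it stands.
- The arm moves only by the tool step_arm, never from a script. Its argument "targets" is a list that holds one entry, the list of rows, each a list of 7 numbers: the shift along the world's x, y, z as a fraction of full scale, then the turn, a rotation vector about the world's x, y, z as a fraction of full scale, then the opening, from 0 (shut) to 1 (fully open). In form: [[[dx, dy, dz, wx, wy, wz, claw], ...]]. A call has exactly 5 rows; each row shifts and turns the commanded pose from where the row before left it; what a row does not reach is not made up. Full scale, the value 1, is 0.05 m for a shift and 4 degrees for a turn. A row lasts 1/8 s, in which the tool goes at most 62.5 mm and 10.7 degrees, less where a joint would pass 70% of its speed; a pose out of reach is approached as far as the arm can. A call with a number of a shift or a turn outside -1 to 1 is refused whole. A call with a gripper value outside its range is refused whole. The fingers move at their own pace and stop on an object; the grip force is fixed at half the most. Time passes only in rows, so rows that do not move let the fingers close, or fill a call up. It gives the time, the measured TCP pose, the force, the opening and the grip force at its end, in the units of the state.
- readout.get_obs(): the state, without advancing time (a new reading comes with each control period).
- get_image(name): name is "side" or "top"; returns a dict with "pixels" (400x640x3 uint8, red, green, blue), "intrinsics" (3x3 intrinsics, pixels), "k1" (the pictures are not rectified: a ray, as slopes to the right and down, at radius r is drawn at 1 + k1 r^2 times it, then the intrinsics apply), "extrinsics" (4x4, takes a point from world to camera coordinates). Camera axes: x right, y down, z forward; pixel columns grow to the right and rows downward; lengths in mm; the calibration is good to about 2 mm. A picture is of the moment at which its call begins. There is no depth.
- ctrl.close_job(): hands the job in; it is judged then, once.
The state is a dict: "t": time; "qpos": joint angles; "qvel": joint speeds; "joint_torque": joint torques, N m; "ee_pos": TCP position; "orientation": TCP orientation; "ft_force": force on the tool from outside, world axes, zero at the start; "moment": the same for the moment, N m; "width": finger opening in mm; "grasp_force": force on a finger pad.
Only numpy, scipy, OpenCV 4.12 (cv2) and the standard library are available. Lean on these libraries where they do the work, as an engineer would, in place of code of your own. Each camera call takes 0.05 s, during which the arm holds its last target. There are 200 camera calls.

TASK

Take the hook pick from its rack, work its tip gently under one end of the split steel ring on the brass wheel and lift until both ends of the ring have snapped up over the two spring balls. Stand the pick back in its rack, then take the loosened ring off with the gripper and lay it flat on the empty mint-green tray (the one without a glass dome). Do not touch the ring with the fingers before it is free, never press or pull hard with the pick (stay well below 20 N), and leave the other things where they are.

Things in the scene. Friction and masses are not known exactly. Their poses are not given: they have to be found in the camera images.
- wheel: Fixed brass wheel (80 mm across, 87 over the teeth, face 20 mm above the bench) on a round black block 92 mm across. Origin on the bench under its axis. In the middle a plain steel shaft, 29 mm thick, top 47 mm above the bench. The split ring lies round it on three brass studs (7 mm across, tops 27 mm above the bench, 17 mm from the axis at 0 and +-100 degrees from the wheel's +x).
- wheel_face (a point): Point on the wheel's flat top face, 30 mm from its axis on the wheel's -x side, 20 mm above the bench. On this side nothing stands on the face from the shaft outward, so under the ring's two ends there is 7 mm of open height above the face.
- catch_a (a point): Centre of a steel ball (6 mm across, 33.9 mm above the bench) at +125 degrees from the wheel's +x, sticking 3 mm out of the shaft above the ring. It is on a spring (5 N, rising 2.5 N per mm) and gives way inward when the ring is pulled up past it (roughly 4 to 10 N at a ring end), then springs out under the ring.
- catch_b (a point): The same ball catch at -125 degrees.
- ring_center (a point): Centre of the loose split ring, half-way up: round steel wire 5 mm thick, 41 mm over the outside, 31 mm inside, 30 g. z is its axis, the gap is on its -x side. Held, it lies flat 29.5 mm above the bench. Free, its ends stay 8 to 18 mm higher, on or above the balls, its back lower (it leans 10 to 20 degrees); grip it across the outside along its y and lift straight up.
- ring_end_a (a point): Middle of the wire at the ring's end on its +y side of the gap, 18 mm from the ring's axis, 20 degrees from its -x. The wire runs from here away round the shaft.
- ring_end_b (a point): The same at the other end, on the -y side of the gap.
- pick_handle (a point): Centre of the square aluminium grip of the loose hook pick (100 g): 12 x 12 mm, faces along x and y, 44 mm long along z, which points up. Below it a dark guard disc (36 mm across, 4 mm thick, underside 26 mm below this point). In the rack it stands 94 mm above the bench.
- pick_nose (a point): Lower end of the pick's brass nose (11 mm thick), 38 mm below the grip centre. A 3 mm thick blade hangs from it on the axis; at its foot a flat toe, 3 mm wide and 3.5 mm thick, points along the pick's +x and ends 6.5 mm from the axis. The blade is clamped at a length that differs each time and is not measured: the toe's underside is 28 to 48 mm below this point. Find it by gentle touch.
- pick_rack: Small fixed rack: wooden plate 60 x 60 mm, top 68 mm above the bench, 6 mm thick, on four thin posts, with a square 24 x 24 mm hole in the middle in which the pick hangs by its guard disc. Origin on the bench under the hole's centre, x and y along its sides.
- tray: Round empty mint-green tray without a dome, 125 mm across, flat top about 18 mm above the bench; fixed. Origin on the bench under its centre.
- loupe: Loose black eyeglass (loupe), 30 mm across and 31 mm high; a bystander.
- oil_bottle: Loose brown oil bottle with a black cap, 44 mm across and 72 mm high; a bystander.

How it is judged:
By the outcome, as a careful person would: the job done as asked, in the order asked, and still so for the second after the job is handed in, with the robot touching nothing.
It also fails if it takes over 67 s, if anything falls off the work surface, if the arm or the gripper's body presses on something with over 40 N, if the wrist force passes 120 N, or if a joint passes its speed limit or range.

## Working session

There is one attempt and no reset: what is moved stays moved. The work goes in short steps, Python scripts to look and compute and a tool call to move; the robot and the scene stay as the last step left them, time stands still between calls to the robot, and variables do not carry over. Pictures are saved under pics/ and viewed, at most 10 in all, crops included, and the job is handed in when it is done.

Besides the shell and the picture viewer there is one more tool, called after "Emit:" as a command line: name --argument value ..., lists and objects as JSON in quotes. step_arm: Moves the arm, as the interface text tells. Shift numbers are shares of 0.05 m and turn numbers shares of 4 degrees, none past 1 either way. Its arguments: {"type":"object","properties":{"targets":{"type":"array"}},"required":["targets"]}

```bash
mkdir -p pics
cat > h.py <<'E'
import numpy as np, cv2
from workcell import readout, get_image, ctrl
def grab(n,f=None):
    d=get_image(n)
    if f: cv2.imwrite('pics/'+f,cv2.cvtColor(d['pixels'],cv2.COLOR_RGB2BGR))
    return d
def ray(d,uv):
    K=np.array(d['intrinsics']);E=np.array(d['extrinsics']);k=d['k1']
    p=np.array([(uv[0]-K[0,2])/K[0,0],(uv[1]-K[1,2])/K[1,1]])
    q=p.copy()
    for _ in range(30): q=p/(1+k*(q@q))
    R=E[:3,:3];c=-R.T@E[:3,3];v=R.T@np.array([q[0],q[1],1]);return c,v
def onz(d,uv,z):
    c,v=ray(d,uv);return c+v*(z-c[2])/v[2]
def proj(d,P):
    K=np.array(d['intrinsics']);E=np.array(d['extrinsics'])
    x=E[:3,:3]@np.array(P,float)+E[:3,3];q=x[:2]/x[2];q=q*(1+d['k1']*(q@q))
    return np.array([K[0,0]*q[0]+K[0,2],K[1,1]*q[1]+K[1,2]])
E
python3 - <<'E'
from h import *
for n in('top','side'):
    d=grab(n,n+'0.png');c,v=ray(d,(320,200));print(n,c,v,d['intrinsics'][0],d['k1'])
o=readout.get_obs();print(o)
E
```

```text
top [ 336.32894422   -1.3975729  1153.28346953] [ 0.21347736 -0.01728487 -0.97679515] [452.39668118   0.         319.8853609 ] -0.000559056089331406
side [140.82396771 800.33942163 534.97464392] [ 0.42429004 -0.80240523 -0.41973669] [485.81429579   0.         316.40568421] -0.10346372254785122
{'t': 0.1, 'qpos': array([-1.30801229e+00,  4.23730765e-01,  1.63057374e+00,  3.63443886e-05,
        1.08860874e+00, -1.90457952e-02]), 'qvel': array([-1.49465168e-03,  3.36554545e-04, -2.94451433e-03, -2.62971862e-05,
       -2.18150840e-03, -8.60231675e-04]), 'joint_torque': array([-6.02657310e-04, -5.45617747e+01, -2.74326289e+01,  6.44889800e-02,
        1.88649469e-02, -3.74887270e-05]), 'ee_pos': array([ 173.75943248, -600.10871539,  404.01593936]), 'orientation': array([-3.10915494e+00, -4.41022723e-01,  2.01905983e-04]), 'ft_force': array([ 0.28122734, -0.48351534, -0.5055032 ]), 'moment': array([-0.01465614, -0.0131924 , -0.00936543]), 'grasp_force': 0.0, 'width': 88.2932203630618}
```

View pics/top0.png

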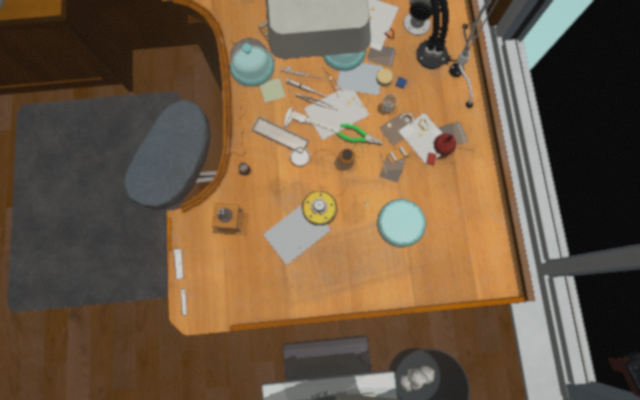

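View pics/side0.png

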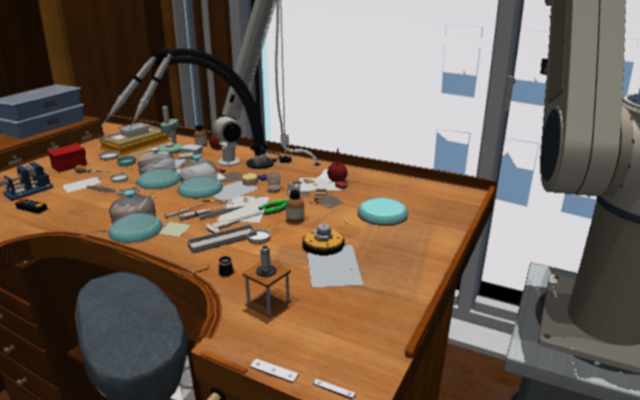

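The top view shows the rack at about (226,217), wheel at (319,208), tray at (401,222), loupe at (244,169) and bottle at (345,159). In the side view the rack is at (266,275), the wheel at (323,240) and the tray at (383,210). Next I'll look at enlarged crops.

```bash
cat > m.py <<'E'
from h import *
import sys
def crop(im,u,v,w,h,s): return cv2.resize(im[v:v+h,u:u+w],None,fx=s,fy=s,interpolation=cv2.INTER_CUBIC)
t=get_image('top');s=get_image('side')
# average several frames not needed; compose
a=np.hstack([crop(t['pixels'],295,183,50,50,8),crop(s['pixels'],298,215,50,50,8)])
b=np.hstack([crop(t['pixels'],200,192,50,25,8),crop(s['pixels'],241,240,50,25,8)])
b=np.hstack([crop(t['pixels'],201,196,50,40,5)[:200],crop(s['pixels'],240,240,60,80,2.5)[:200],np.zeros((200,400,3),np.uint8)])
cv2.imwrite('pics/c0.png',cv2.cvtColor(np.vstack([a,b[:,:800]]),cv2.COLOR_RGB2BGR))
def blob(m,box):
    z=np.zeros(m.shape,np.uint8);u,v,w,h=box;z[v:v+h,u:u+w]=m[v:v+h,u:u+w]
    n,l,st,c=cv2.connectedComponentsWithStats(z);i=1+np.argmax(st[1:,4])
    cs,_=cv2.findContours((l==i).astype(np.uint8),0,cv2.CHAIN_APPROX_NONE);k=max(cs,key=cv2.contourArea)
    return k,st[i],c[i]
hs=cv2.cvtColor(t['pixels'],cv2.COLOR_RGB2HSV)
print('wheel px',hs[196,312],hs[208,306],'tray',hs[222,401],'wood',hs[230,320])
k,st,_=blob(cv2.inRange(hs,(75,40,100),(100,255,255)),(370,190,65,65));e=cv2.fitEllipse(k);print('tray',st,e,onz(t,e[0],18))
k,st,_=blob(cv2.inRange(hs,(20,150,90),(32,255,255)),(295,183,50,50));k=cv2.convexHull(k);e=cv2.fitEllipse(k);print('wheel',st,e,onz(t,e[0],20))
E
python3 m.py
```

```text
wheel px [ 23 168 207] [ 23 168 206] tray [ 87  50 206] wood [ 60   3 173]
tray [ 379  200   46   46 1660] ((401.2991027832031, 222.4965362548828), (44.28212356567383, 46.002262115478516), 128.0383758544922) [ 506.47019234 -221.48223884   18.        ]
wheel [303 191  33  32 449] ((318.9615478515625, 206.5253143310547), (31.49354362487793, 31.870361328125), 116.21052551269531) [567.2592337  -17.18783087  20.        ]
```

View pics/c0.png

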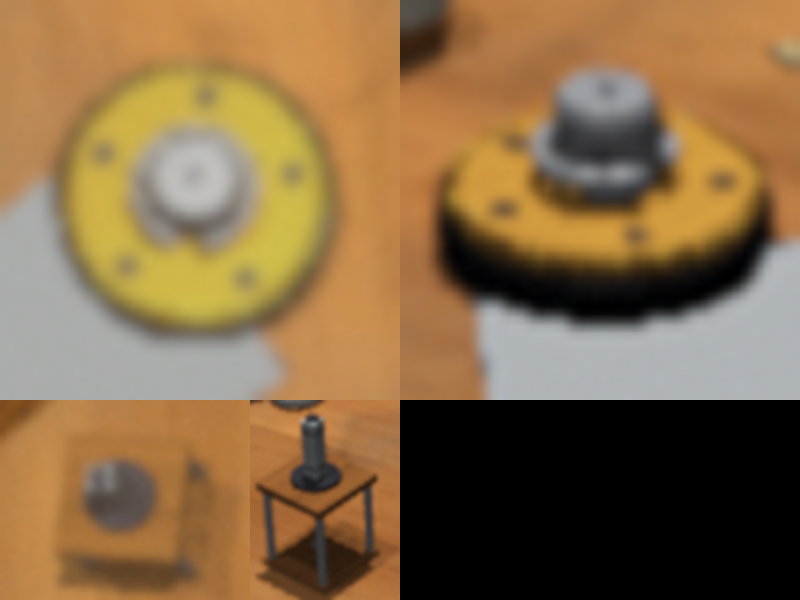

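The crops show the ring gap facing image-down (top crop about (192,238)), i.e. roughly world -x. The rack plate is turned about 5°, and its guard disc is at top crop (120,495). Now I'll turn these into positions.

```bash
cat > m2.py <<'E'
from h import *
np.set_printoptions(precision=1,suppress=True)
t=get_image('top');s=get_image('side')
C=lambda x,y,k,u,v:((x+.5)/k-.5+u,(y+.5)/k-.5+v)
for x,y in((68,437),(190,447),(178,561),(57,556)): print('plate',onz(t,C(x,y-400,5,201,196),68))
def tri(a,b):
    (c1,v1),(c2,v2)=ray(t,a),ray(s,b);A=np.zeros((3,3));r=np.zeros(3)
    for c,v in((c1,v1),(c2,v2)):
        v=v/np.linalg.norm(v);P=np.eye(3)-np.outer(v,v);A+=P;r+=P@c
    return np.linalg.solve(A,r)
g=C(120,95,5,201,196);gs=C(66,77,2.5,240,240)
print('guard',onz(t,g,72),onz(s,gs,72),tri(g,gs))
g=C(102,77,5,201,196);gs=C(64,20,2.5,240,240)
print('htop',onz(t,g,116),onz(s,gs,116),tri(g,gs))
g=C(193,178,8,295,183);gs=C(205,90,8,298,215)
print('shaft',onz(t,g,47),onz(s,gs,47),tri(g,gs))
# wheel in side: yellow face ellipse
hs=cv2.cvtColor(s['pixels'],cv2.COLOR_RGB2HSV);print(hs[246,318])
# polar about centre on ring plane
W=np.array([567.3,-17.2])
acc={}
im=cv2.cvtColor(t['pixels'],cv2.COLOR_RGB2HSV)[:,:,1].astype(np.float32)
for cx in (566,568):
  W=np.array([cx,-17.0]);row=[]
  for a in range(130,235,5):
    v=[]
    for r in (17,18,19,20):
        p=proj(t,[W[0]+r*np.cos(np.radians(a)),W[1]+r*np.sin(np.radians(a)),29.5])
        v.append(cv2.getRectSubPix(im,(1,1),(float(p[0]),float(p[1])))[0,0])
    row.append(int(np.mean(v)))
  print(cx,row)
ph=[(206,97),(292,175),(246,278),(127,265),(102,153)]
h=np.array([onz(t,C(x,y,8,295,183),20)[:2] for x,y in ph]);m=h.mean(0);print('holes',m,np.hypot(*(h-m).T),np.degrees(np.arctan2(*(h-m).T[::-1])))
E
python3 m2.py
```

```text
plate [590.8 238.6  68. ]
plate [580.1 179.2  68. ]
plate [524.2 188.2  68. ]
plate [532.3 246.6  68. ]
guard [558.6 213.8  72. ] [555.5 216.2  72. ] [558.3 213.8  70. ]
htop [558.9 213.  116. ] [556.5 213.4 116. ] [558.1 212.7 115.5]
shaft [566.2 -16.5  47. ] [566.4 -18.9  47. ] [565.6 -16.6  48.4]
[ 18 182 164]
566 [51, 51, 55, 66, 84, 106, 126, 142, 145, 138, 118, 97, 77, 67, 61, 63, 66, 69, 72, 73, 70]
568 [37, 33, 33, 38, 52, 72, 96, 118, 126, 118, 94, 68, 49, 40, 37, 40, 43, 47, 49, 50, 50]
holes [566.8 -16.9] [31.8 31.7 32.  31.7 32.5] [ -12.   -84.6 -154.7  131.8   60.6]
```

Emit:
step_arm --targets '[[[0.427,0.903,0,0,0,-0.5,1],[0.427,0.903,0,0,0,-0.5,1],[0.427,0.903,0,0,0,-0.5,1],[0.427,0.903,0,0,0,-0.5,1],[0.427,0.903,0,0,0,-0.5,1]]]'

```text
t: 0.92
ee_pos: [281.0, -373.1, 404.8]
orientation: [3.137, 0.166, 0.0]
ft_force: [1.6, -1.1, -0.0]
width: 88.3
grasp_force: 0.0
```

Emit:
step_arm --targets '[[[0.427,0.903,0,0,0,-0.5,1],[0.427,0.903,0,0,0,-0.5,1],[0.427,0.903,0,0,0,-0.5,1],[0.427,0.903,0,0,0,-0.5,1],[0.427,0.903,0,0,0,-0.5,1]]]'

```text
t: 1.55
ee_pos: [387.8, -147.3, 405.0]
orientation: [3.139, -0.108, 0.001]
ft_force: [1.0, 0.4, 0.0]
width: 87.5
grasp_force: 0.0
```

Emit:
step_arm --targets '[[[0.427,0.903,0,0,0,-0.5,1],[0.427,0.903,0,0,0,-0.5,1],[0.427,0.903,0,0,0,-0.5,1],[0.427,0.903,0,0,0,0,1],[0.427,0.903,0,0,0,0,1]]]'

```text
t: 2.17
ee_pos: [494.6, 78.6, 404.8]
orientation: [-3.13, 0.269, -0.001]
ft_force: [0.4, -1.2, -0.3]
width: 87.8
grasp_force: 0.0
```

Emit:
step_arm --targets '[[[0.427,0.903,0,0,0,0,1],[0.427,0.903,-0.2,0,0,0,1],[0.3,0.8,-0.4,0,0,0,1],[0,0,-0.2,0,0,0,1],[0,0,0,0,0,0,1]]]'

```text
t: 2.8
ee_pos: [551.1, 206.8, 363.6]
orientation: [3.129, -0.269, -0.004]
ft_force: [-0.1, -0.6, 0.2]
width: 88.1
grasp_force: 0.0
```

Emit:
step_arm --targets '[[[0.12,0.115,-0.3,0,0,0,0.6],[0,0,-0.6,0,0,0,0.5],[0,0,-0.6,0,0,0,0.5],[0,0,-0.4,0,0,0,0.5],[0,0,-0.18,0,0,0,0.5]]]'

```text
t: 3.42
ee_pos: [557.7, 212.5, 259.6]
orientation: [3.129, -0.271, -0.002]
ft_force: [-0.5, 0.5, -0.1]
width: 44.6
grasp_force: 0.0
```

```bash
cat > v.py <<'E'
from h import *
import sys
# v.py out  topx topy w h  sidex sidey w h  -> side by side crops
o=sys.argv[1];a=list(map(int,sys.argv[2:]))
out=[]
for n,(u,v,w,h) in(('top',a[:4]),('side',a[4:])):
    p=get_image(n)['pixels'][v:v+h,u:u+w];out.append(cv2.resize(p,(400,int(h*400/w)),interpolation=cv2.INTER_CUBIC))
H=max(x.shape[0] for x in out);out=[cv2.copyMakeBorder(x,0,H-x.shape[0],0,0,cv2.BORDER_CONSTANT) for x in out]
cv2.imwrite('pics/'+o,cv2.cvtColor(np.hstack(out),cv2.COLOR_RGB2BGR))
E
python3 v.py g0.png 196 180 60 60 230 225 80 80; python3 -c "
from h import *
o=readout.get_obs();print(o['ee_pos'],o['ft_force'],o['width'])"
```

```text
[557.78621926 212.68672339 260.05687275] [0.22433932 0.4645395  0.94792605] 43.69448741301069
```

View pics/g0.png

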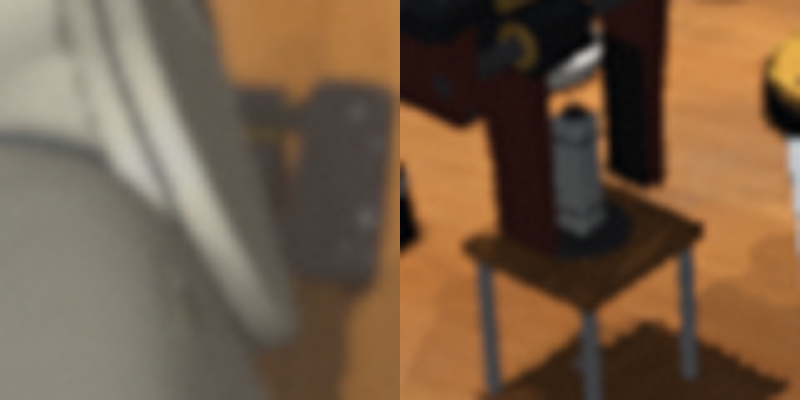

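The handle stands between the fingers at side crop (578,170), with one finger on each side. The arm hides the top view. Now close and lift.

Emit:
step_arm --targets '[[[0,0,0,0,0,0,0.2],[0,0,0,0,0,0,0],[0,0,0,0,0,0,0],[0,0,0,0,0,0,0],[0,0,0,0,0,0,0]]]'

```text
t: 4.15
ee_pos: [557.9, 213.1, 261.2]
orientation: [-3.13, 0.27, -0.001]
ft_force: [0.3, -1.1, 4.3]
width: 12.2
grasp_force: 30.0
```

Emit:
step_arm --targets '[[[0,0,0,0,0,0,0],[0,0,0.05,0,0,0,0],[0,0,0.1,0,0,0,0],[0,0,0.2,0,0,0,0],[0,0,0.3,0,0,0,0]]]'

```text
t: 4.78
ee_pos: [557.7, 212.9, 293.7]
orientation: [3.13, -0.27, -0.001]
ft_force: [-0.0, -0.3, -1.8]
width: 11.8
grasp_force: 30.0
```

Emit:
step_arm --targets '[[[0,0,0.4,0,0,0,0],[0,0,0.4,0,0,0,0],[0,0,0.3,0,0,0,0],[0,0,0,0,0,0,0],[0,0,0,0,0,0,0]]]'

```text
t: 5.4
ee_pos: [557.5, 212.9, 347.8]
orientation: [3.13, -0.27, -0.001]
ft_force: [-0.1, -0.0, -0.6]
width: 12.1
grasp_force: 30.0
```

```bash
python3 v.py g1.png 196 180 60 60 230 205 70 70; python3 -c "
from h import *
o=readout.get_obs();print(o['ee_pos'],o['ft_force'],o['width'])"
```

```text
[557.48212375 212.86690528 347.35635815] [-0.56101078 -0.83199002 -0.80546366] 12.069538958537075
```

View pics/g1.png

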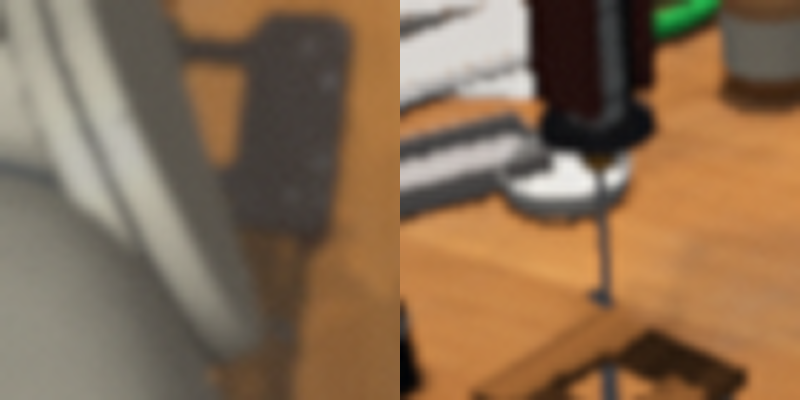

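The pick hangs from the gripper. In the side view the brass nose ends at about (264.7,234) and the blade foot is at (265.9,258). The toe points left in that view, i.e. world +x.

Run:
```python
from h import *
s=get_image('side')
for z in range(90,150,5): print(z,proj(s,[557.5,213,z]).round(1))
t=np.radians(-11);ex=np.array([np.cos(t),np.sin(t)]);ey=np.array([-np.sin(t),np.cos(t)])
W=np.array([566.7,-17])
for n,a,b in(('touch',-32,9.5),('edge',-20.2,9.5)): print(n,W+a*ex+b*ey)
```

```text
90 [265.7 260.5]
95 [265.5 258. ]
100 [265.4 255.5]
105 [265.2 253. ]
110 [265.1 250.5]
115 [264.9 248. ]
120 [264.8 245.4]
125 [264.6 242.9]
130 [264.5 240.3]
135 [264.3 237.7]
140 [264.2 235.1]
145 [264.  232.5]
touch [537.10061559  -1.56865391]
edge [548.68381635  -3.82020005]
```

Emit:
step_arm --targets '[[[-0.082,-0.6,0,0,0,0,0],[-0.082,-0.858,0,0,0,0,0],[-0.082,-0.858,0,0,0,0,0],[-0.082,-0.858,0,0,0,0,0],[-0.082,-0.858,0,0,0,0,0]]]'

```text
t: 6.18
ee_pos: [536.9, 10.1, 347.7]
orientation: [3.13, -0.27, -0.001]
ft_force: [0.6, -0.7, -0.9]
width: 12.0
grasp_force: 30.0
```

Emit:
step_arm --targets '[[[0,-0.258,0,0,0,-0.3,0],[0,0,-0.3,0,0,0,0],[0,0,-0.5,0,0,0,0],[0,0,-0.4,0,0,0,0],[0,0,-0.1,0,0,0,0]]]'

```text
t: 6.8
ee_pos: [536.7, -0.2, 281.0]
orientation: [-3.127, 0.3, 0.006]
ft_force: [-0.5, 0.4, -1.4]
width: 12.3
grasp_force: 30.0
```

```bash
python3 v.py g2.png 290 178 60 60 295 190 60 70; python3 -c "
from h import *
o=readout.get_obs();print(o['ee_pos'],o['ft_force'],o['width'])
s=get_image('side')
p=o['ee_pos']
for z in (20,22,24,26,28,30,32): print(z,proj(s,[p[0],p[1],z]))"
```

```text
[537.15369832  -0.57958837 282.21807513] [-0.10987831  0.53749949 -0.54202451] 11.879580710166657
20 [331.40917171 243.70415392]
22 [331.41787462 242.88236313]
24 [331.4265833 242.0591509]
26 [331.43529775 241.23451503]
28 [331.44401794 240.40845333]
30 [331.45274385 239.58096361]
32 [331.46147545 238.75204366]
```

View pics/g2.png

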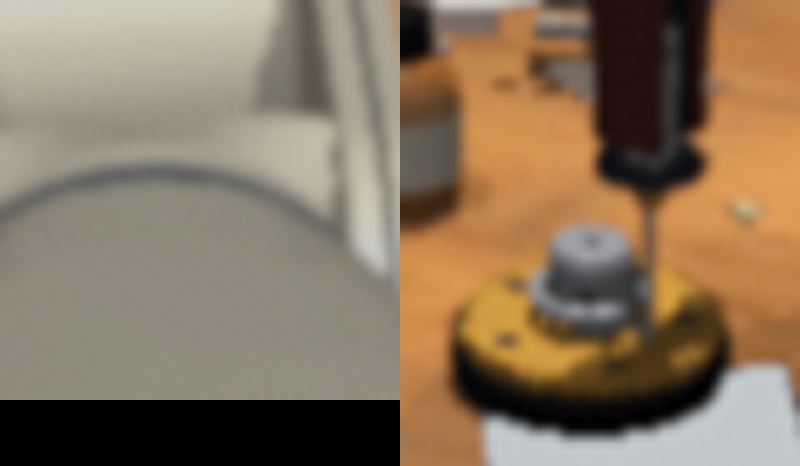

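The blade foot shows at about (332,240.5), on the outer -x face region clear of the ring. Its underside is roughly 8 mm above the face. I'll go down gently.

Emit:
step_arm --targets '[[[0,0,-0.05,0,0,0,0],[0,0,-0.04,0,0,0,0],[0,0,-0.02,0,0,0,0],[0,0,0,0,0,0,0],[0,0,0,0,0,0,0]]]'

```text
t: 7.58
ee_pos: [537.3, -1.6, 277.8]
orientation: [-3.127, 0.303, -0.0]
ft_force: [-0.4, 0.2, -2.2]
width: 12.2
grasp_force: 30.0
```

Emit:
step_arm --targets '[[[0,0,-0.01,0,0,0,0],[0,0,-0.01,0,0,0,0],[0,0,-0.01,0,0,0,0],[0,0,0,0,0,0,0],[0,0,0,0,0,0,0]]]'

```text
t: 8.2
ee_pos: [537.3, -1.5, 276.2]
orientation: [3.127, -0.302, -0.0]
ft_force: [0.2, 0.3, -0.6]
width: 11.8
grasp_force: 30.0
```

Emit:
step_arm --targets '[[[0,0,-0.01,0,0,0,0],[0,0,-0.01,0,0,0,0],[0,0,-0.01,0,0,0,0],[0,0,0,0,0,0,0],[0,0,0,0,0,0,0]]]'

```text
t: 8.82
ee_pos: [537.3, -1.5, 274.7]
orientation: [-3.127, 0.303, -0.0]
ft_force: [-0.4, -0.1, -1.1]
width: 12.1
grasp_force: 30.0
```

Emit:
step_arm --targets '[[[0,0,-0.01,0,0,0,0],[0,0,-0.01,0,0,0,0],[0,0,0,0,0,0,0],[0,0,0,0,0,0,0],[0,0,0,0,0,0,0]]]'

```text
t: 9.45
ee_pos: [537.3, -1.5, 273.7]
orientation: [-3.127, 0.303, -0.0]
ft_force: [-0.5, 0.3, -0.7]
width: 12.2
grasp_force: 30.0
```

Emit:
step_arm --targets '[[[0,0,-0.01,0,0,0,0],[0,0,-0.01,0,0,0,0],[0,0,0,0,0,0,0],[0,0,0,0,0,0,0],[0,0,0,0,0,0,0]]]'

```text
t: 10.07
ee_pos: [537.3, -1.5, 272.8]
orientation: [3.127, -0.302, 0.0]
ft_force: [-0.1, 0.2, 1.0]
width: 11.8
grasp_force: 30.0
```

Emit:
step_arm --targets '[[[0,0,-0.01,0,0,0,0],[0,0,-0.01,0,0,0,0],[0,0,0,0,0,0,0],[0,0,0,0,0,0,0],[0,0,0,0,0,0,0]]]'

```text
t: 10.7
ee_pos: [537.5, -1.5, 272.5]
orientation: [-3.127, 0.303, -0.001]
ft_force: [-2.0, -0.7, 10.3]
width: 11.7
grasp_force: 30.0
```

Contact with the face comes at TCP z of about 272.7 (the last row reached 10 N). I'll back off so the toe's underside is about 2 mm above the face, then move in towards the ring.

Emit:
step_arm --targets '[[[0,0,0.055,0,0,0,0],[0.04,-0.008,0,0,0,0,0],[0.06,-0.012,0,0,0,0,0],[0.06,-0.012,0,0,0,0,0],[0,0,0,0,0,0,0]]]'

```text
t: 11.32
ee_pos: [545.6, -3.2, 274.3]
orientation: [-3.127, 0.303, -0.0]
ft_force: [-0.2, -0.6, -0.8]
width: 12.0
grasp_force: 30.0
```

```bash
python3 v.py g3.png 290 178 60 60 300 205 50 50; python3 -c "
from h import *
o=readout.get_obs();print(o['ee_pos'],o['ft_force'],o['width'])"
```

```text
[545.2585407   -3.132829   274.29233873] [ 0.25576341  0.32425685 -0.72351733] 11.817502473370388
```

View pics/g3.png

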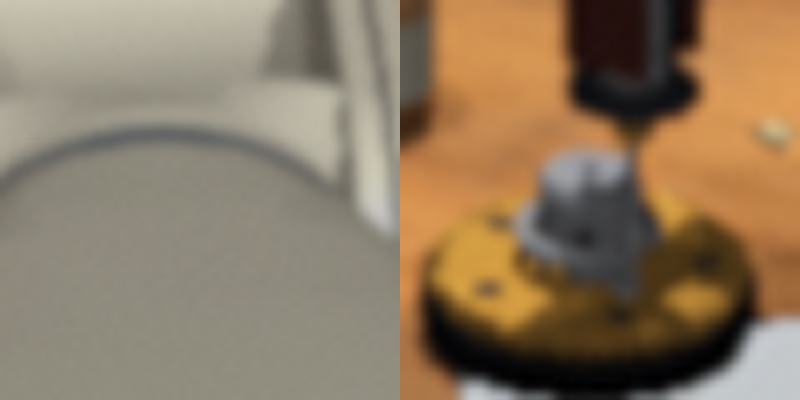

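The side view shows the blade foot at about (328.4,241.5), just outside the ring, and a dark spot at about (322.5,234.1), probably ball a.

Run:
```python
from h import *
s=get_image('side');t=np.radians(-11);ex=np.array([np.cos(t),np.sin(t)]);ey=np.array([-np.sin(t),np.cos(t)]);W=np.array([566.7,-17])
P=lambda a,b,z:proj(s,[*(W+a*ex+b*ey),z]).round(1)
print('ball',P(-8.3,11.9,33.9),'ball outer',P(-9.5,13.6,33.9),'end a',P(-16.9,6.2,29.5),'shaft top',P(0,0,47))
b=np.array([545.4,-3.2]);print('blade foot',proj(s,[*b,22]),'local',(b-W)@ex,(b-W)@ey)
```

```text
ball [322.2 234.8] ball outer [322.1 235.3] end a [327.  236.8] shaft top [322.6 226.2]
blade foot [328.50090425 241.43609132] local -23.54182314363163 9.482223530057347
```

Emit:
step_arm --targets '[[[0.02,-0.004,0,0,0,0,0],[0.02,-0.004,0,0,0,0,0],[0.01,-0.002,0,0,0,0,0],[0,0,0,0,0,0,0],[0,0,0,0,0,0,0]]]'

```text
t: 12.1
ee_pos: [547.7, -3.6, 274.4]
orientation: [-3.127, 0.303, 0.0]
ft_force: [-1.1, -0.4, -1.4]
width: 12.4
grasp_force: 30.0
```

Emit:
step_arm --targets '[[[0.008,-0.002,0,0,0,0,0],[0,0,0,0,0,0,0],[0,0,0,0,0,0,0],[0,0,0,0,0,0,0],[0,0,0,0,0,0,0]]]'

```text
t: 12.72
ee_pos: [548.2, -3.7, 274.4]
orientation: [-3.127, 0.303, 0.0]
ft_force: [-0.2, 0.4, -1.3]
width: 12.1
grasp_force: 30.0
```

Emit:
step_arm --targets '[[[0.006,-0.001,0,0,0,0,0],[0,0,0.02,0,0,0,0],[0,0,0.02,0,0,0,0],[0,0,0,0,0,0,0],[0,0,0,0,0,0,0]]]'

```text
t: 13.35
ee_pos: [548.5, -3.8, 276.4]
orientation: [3.127, -0.303, 0.0]
ft_force: [0.1, 0.1, 0.1]
width: 12.2
grasp_force: 30.0
```

Emit:
step_arm --targets '[[[0,0,0.01,0,0,0,0],[0,0,0.01,0,0,0,0],[0,0,0,0,0,0,0],[0,0,0,0,0,0,0],[0,0,0,0,0,0,0]]]'

```text
t: 13.98
ee_pos: [548.4, -3.8, 277.3]
orientation: [-3.127, 0.303, 0.0]
ft_force: [0.1, 0.6, -2.6]
width: 12.2
grasp_force: 30.0
```

Emit:
step_arm --targets '[[[0,0,0.01,0,0,0,0],[0,0,0.01,0,0,0,0],[0,0,0,0,0,0,0],[0,0,0,0,0,0,0],[0,0,0,0,0,0,0]]]'

```text
t: 14.6
ee_pos: [548.3, -3.7, 278.3]
orientation: [-3.127, 0.303, 0.001]
ft_force: [-1.5, 2.2, -4.1]
width: 12.2
grasp_force: 30.0
```

Emit:
step_arm --targets '[[[0,0,0.01,0,0,0,0],[0,0,0.01,0,0,0,0],[0,0,0,0,0,0,0],[0,0,0,0,0,0,0],[0,0,0,0,0,0,0]]]'

```text
t: 15.22
ee_pos: [548.3, -3.8, 279.4]
orientation: [3.127, -0.302, -0.001]
ft_force: [-1.5, 1.3, -5.8]
width: 12.4
grasp_force: 30.0
```

Emit:
step_arm --targets '[[[0,0,0.01,0,0,0,0],[0,0,0.01,0,0,0,0],[0,0,0,0,0,0,0],[0,0,0,0,0,0,0],[0,0,0,0,0,0,0]]]'

```text
t: 15.85
ee_pos: [548.6, -3.8, 280.6]
orientation: [3.127, -0.303, 0.001]
ft_force: [-2.7, 0.9, -2.6]
width: 11.7
grasp_force: 30.0
```

Emit:
step_arm --targets '[[[0,0,0.01,0,0,0,0],[0,0,0.01,0,0,0,0],[0,0,0.01,0,0,0,0],[0,0,0,0,0,0,0],[0,0,0,0,0,0,0]]]'

```text
t: 16.48
ee_pos: [548.7, -3.8, 282.2]
orientation: [-3.127, 0.303, -0.001]
ft_force: [-1.8, 0.7, -1.3]
width: 12.0
grasp_force: 30.0
```

Emit:
step_arm --targets '[[[0,0,0.01,0,0,0,0],[0,0,0.01,0,0,0,0],[0,0,0.01,0,0,0,0],[0,0,0,0,0,0,0],[0,0,0,0,0,0,0]]]'

```text
t: 17.1
ee_pos: [548.7, -3.8, 283.6]
orientation: [-3.127, 0.303, -0.001]
ft_force: [-0.6, 0.8, -1.8]
width: 12.0
grasp_force: 30.0
```

```bash
python3 v.py g4.png 290 178 60 60 300 205 50 50; python3 -c "
from h import *
o=readout.get_obs();print(o['ee_pos'],o['ft_force'],o['width'])"
```

```text
[548.63319483  -3.81193902 283.54186035] [ 0.24601331 -0.84618672 -1.91794903] 11.767560183203843
```

View pics/g4.png

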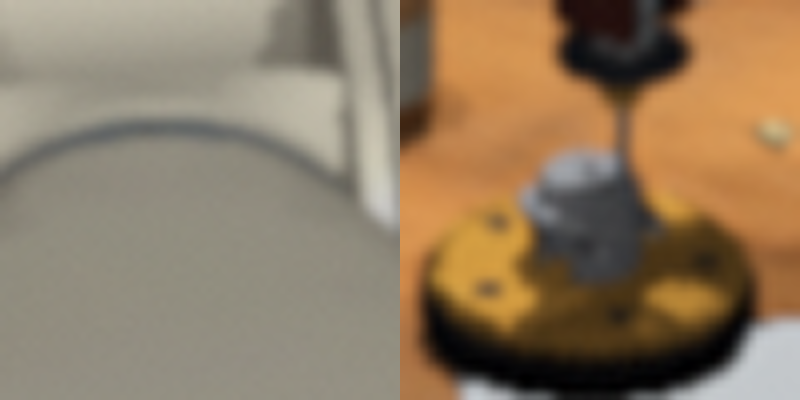

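The side view shows the ring tilted and raised at its near end, with the left rim now at about (365.6,230). Ball a has probably been passed, so I keep lifting.

Emit:
step_arm --targets '[[[0,0,0.01,0,0,0,0],[0,0,0.01,0,0,0,0],[0,0,0.01,0,0,0,0],[0,0,0,0,0,0,0],[0,0,0,0,0,0,0]]]'

```text
t: 17.82
ee_pos: [548.4, -3.8, 284.9]
orientation: [3.127, -0.303, -0.0]
ft_force: [-0.1, -0.1, -1.4]
width: 11.9
grasp_force: 30.0
```

Emit:
step_arm --targets '[[[0,0,0.01,0,0,0,0],[0,0,0.01,0,0,0,0],[0,0,0.01,0,0,0,0],[0,0,0,0,0,0,0],[0,0,0,0,0,0,0]]]'

```text
t: 18.45
ee_pos: [548.4, -3.7, 286.3]
orientation: [-3.127, 0.303, 0.0]
ft_force: [0.9, -0.8, -3.4]
width: 11.8
grasp_force: 30.0
```

Emit:
step_arm --targets '[[[0,0,0.01,0,0,0,0],[0,0,0.01,0,0,0,0],[0,0,0,0,0,0,0],[0,0,0,0,0,0,0],[0,0,0,0,0,0,0]]]'

```text
t: 19.08
ee_pos: [548.4, -3.8, 287.3]
orientation: [3.127, -0.302, -0.001]
ft_force: [0.1, -1.7, -5.2]
width: 12.1
grasp_force: 30.0
```

Emit:
step_arm --targets '[[[0,0,0.01,0,0,0,0],[0,0,0.01,0,0,0,0],[0,0,0,0,0,0,0],[0,0,0,0,0,0,0],[0,0,0,0,0,0,0]]]'

```text
t: 19.7
ee_pos: [548.5, -3.8, 288.4]
orientation: [3.127, -0.303, -0.0]
ft_force: [-0.0, -2.3, -5.5]
width: 12.1
grasp_force: 30.0
```

Emit:
step_arm --targets '[[[0,0,0.01,0,0,0,0],[0,0,0.01,0,0,0,0],[0,0,0,0,0,0,0],[0,0,0,0,0,0,0],[0,0,0,0,0,0,0]]]'

```text
t: 20.32
ee_pos: [548.5, -3.8, 289.4]
orientation: [3.127, -0.303, 0.0]
ft_force: [0.2, -2.0, -6.7]
width: 12.1
grasp_force: 30.0
```

Emit:
step_arm --targets '[[[0,0,0.01,0,0,0,0],[0,0,0.01,0,0,0,0],[0,0,0,0,0,0,0],[0,0,0,0,0,0,0],[0,0,0,0,0,0,0]]]'

```text
t: 20.95
ee_pos: [548.5, -3.5, 290.6]
orientation: [-3.127, 0.303, -0.0]
ft_force: [-0.7, 1.9, -1.6]
width: 11.8
grasp_force: 30.0
```

Both snaps show in the force (peaks of 5.8 N and 6.7 N, each followed by a drop). I'll lift slightly more to confirm, then lower the toe and withdraw.

Emit:
step_arm --targets '[[[0,0,0.01,0,0,0,0],[0,0,0.01,0,0,0,0],[0,0,0.01,0,0,0,0],[0,0,0,0,0,0,0],[0,0,0,0,0,0,0]]]'

```text
t: 21.58
ee_pos: [548.6, -3.9, 292.1]
orientation: [3.127, -0.303, 0.001]
ft_force: [-1.3, -0.4, -1.8]
width: 11.9
grasp_force: 30.0
```

Emit:
step_arm --targets '[[[0,0,-0.03,0,0,0,0],[0,0,-0.04,0,0,0,0],[0,0,-0.06,0,0,0,0],[0,0,-0.06,0,0,0,0],[0,0,0,0,0,0,0]]]'

```text
t: 22.2
ee_pos: [548.4, -3.8, 282.0]
orientation: [3.127, -0.303, -0.001]
ft_force: [-0.5, 0.3, -1.5]
width: 11.6
grasp_force: 30.0
```

Emit:
step_arm --targets '[[[-0.04,0.008,0,0,0,0,0],[-0.1,0.02,0,0,0,0,0],[-0.16,0.03,0,0,0,0,0],[-0.16,0.03,0,0,0,0,0],[0,0,0,0,0,0,0]]]'

```text
t: 22.82
ee_pos: [524.7, 0.8, 282.4]
orientation: [3.127, -0.302, -0.001]
ft_force: [0.3, 0.1, -0.8]
width: 11.9
grasp_force: 30.0
```

Emit:
step_arm --targets '[[[0,0,0.3,0,0,0,0],[0,0,0.5,0,0,0,0],[0,0,0.55,0,0,0.3,0],[0,0,0,0,0,0,0],[0,0,0,0,0,0,0]]]'

```text
t: 23.45
ee_pos: [525.3, 0.6, 349.8]
orientation: [-3.13, 0.27, -0.0]
ft_force: [-0.4, -0.3, -1.7]
width: 12.2
grasp_force: 30.0
```

```bash
python3 v.py g5.png 290 178 60 60 300 205 50 50; python3 -c "
from h import *
o=readout.get_obs();print(o['ee_pos'],o['orientation'],o['ft_force'],o['width'])"
```

```text
[525.1162849    0.59215576 349.07996898] [ 3.12984907e+00 -2.70256850e-01 -2.51266056e-03] [ 0.22364744 -0.7969487  -0.83560868] 12.003478402855684
```

View pics/g5.png

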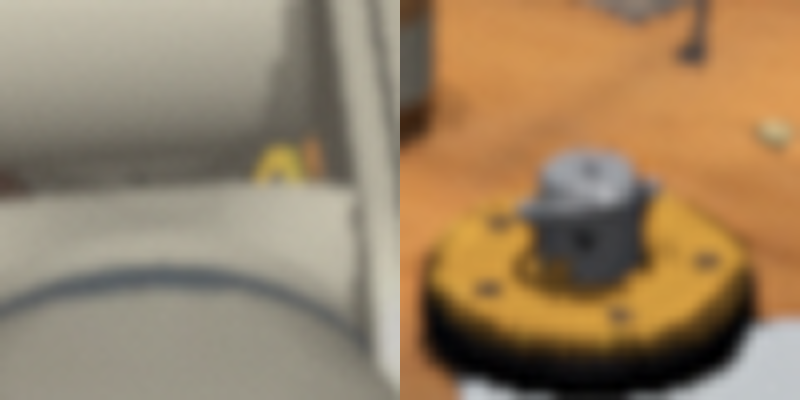

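The ring is free. Its gap side is high, near (331,228) in the side view, and its back is low at (316,231), with ball a visible below it at (323,235). The pick goes back to the rack.

Emit:
step_arm --targets '[[[0.13,0.6,0,0,0,0,0],[0.13,0.9,0,0,0,0,0],[0.13,0.9,0,0,0,0,0],[0.13,0.9,0,0,0,0,0],[0.13,0.9,0,0,0,0,0]]]'

```text
t: 24.18
ee_pos: [557.8, 212.0, 348.7]
orientation: [3.129, -0.27, -0.003]
ft_force: [0.6, 0.0, -0.6]
width: 12.3
grasp_force: 30.0
```

Emit:
step_arm --targets '[[[0,0.05,0,0,0,0,0],[0,0,0,0,0,0,0],[0,0,0,0,0,0,0],[0,0,0,0,0,0,0],[0,0,0,0,0,0,0]]]'

```text
t: 24.8
ee_pos: [558.0, 212.4, 350.0]
orientation: [-3.13, 0.271, -0.0]
ft_force: [0.1, -0.2, -0.2]
width: 12.0
grasp_force: 30.0
```

Emit:
step_arm --targets '[[[-0.005,0.01,-0.2,0,0,0,0],[0,0,-0.5,0,0,0,0],[0,0,-0.5,0,0,0,0],[0,0,-0.3,0,0,0,0],[0,0,-0.14,0,0,0,0]]]'

```text
t: 25.42
ee_pos: [557.5, 213.5, 266.8]
orientation: [3.129, -0.27, -0.002]
ft_force: [0.5, -0.2, -0.9]
width: 11.6
grasp_force: 30.0
```

Emit:
step_arm --targets '[[[0,0,-0.03,0,0,0,0],[0,0,-0.02,0,0,0,0],[0,0,0,0,0,0,0],[0,0,0,0,0,0,0],[0,0,0,0,0,0,0]]]'

```text
t: 26.05
ee_pos: [557.8, 213.6, 265.7]
orientation: [-3.13, 0.27, -0.001]
ft_force: [0.1, 0.8, -0.8]
width: 12.5
grasp_force: 30.0
```

Emit:
step_arm --targets '[[[0,0,-0.03,0,0,0,0],[0,0,-0.02,0,0,0,0],[0,0,0,0,0,0,0],[0,0,0,0,0,0,0],[0,0,0,0,0,0,0]]]'

```text
t: 26.68
ee_pos: [557.7, 213.6, 262.9]
orientation: [-3.13, 0.27, -0.0]
ft_force: [0.4, -0.5, -0.4]
width: 12.2
grasp_force: 30.0
```

Emit:
step_arm --targets '[[[0,0,-0.02,0,0,0,0],[0,0,0,0,0,0,0],[0,0,0,0,0,0,0],[0,0,0,0,0,0,0],[0,0,0,0,0,0,0]]]'

```text
t: 27.3
ee_pos: [557.8, 213.6, 262.0]
orientation: [-3.13, 0.27, -0.0]
ft_force: [0.5, -0.6, -1.4]
width: 11.8
grasp_force: 30.0
```

Emit:
step_arm --targets '[[[0,0,-0.016,0,0,0,0],[0,0,0,0,0,0,0],[0,0,0,0,0,0,0],[0,0,0,0,0,0,0],[0,0,0,0,0,0,0]]]'

```text
t: 27.92
ee_pos: [557.8, 213.7, 261.2]
orientation: [-3.13, 0.27, -0.0]
ft_force: [-0.8, -0.5, 0.7]
width: 12.3
grasp_force: 30.0
```

Emit:
step_arm --targets '[[[0,0,-0.01,0,0,0,0],[0,0,0,0,0,0,0],[0,0,0,0,0,0,0],[0,0,0,0,0,0,0],[0,0,0,0,0,0,0]]]'

```text
t: 28.55
ee_pos: [557.8, 213.6, 261.2]
orientation: [-3.13, 0.27, -0.0]
ft_force: [-1.5, -0.4, 5.9]
width: 12.2
grasp_force: 30.0
```

Emit:
step_arm --targets '[[[0,0,0.004,0,0,0,0.2],[0,0,0,0,0,0,0.4],[0,0,0,0,0,0,0.5],[0,0,0.1,0,0,0,0.6],[0,0,0.3,0,0,0,0.7]]]'

```text
t: 29.18
ee_pos: [557.5, 213.5, 280.9]
orientation: [3.129, -0.27, -0.002]
ft_force: [0.1, -0.3, -0.0]
width: 54.5
grasp_force: 0.0
```

Emit:
step_arm --targets '[[[0,0,0.5,0,0,0,0.7],[0,0,0.8,0,0,0,0.7],[0,-0.6,0.3,0,0,-0.3,0.7],[0,-0.9,0,0,0,0,0.7],[0.0,-0.9,0,0,0,0,0.7]]]'

```text
t: 29.8
ee_pos: [557.7, 92.7, 362.5]
orientation: [-3.127, 0.301, -0.003]
ft_force: [0.9, 0.5, 0.1]
width: 61.6
grasp_force: 0.0
```

Emit:
step_arm --targets '[[[0.06,-0.7,0,0,0,0,0.7],[0.06,-0.7,0,0,0,0,0.7],[0.06,-0.5,0,0,0,0,0.7],[0,-0.28,-0.4,0,0,0,0.7],[0,0,-0.6,0,0,0,0.7]]]'

```text
t: 30.42
ee_pos: [567.4, -16.5, 312.4]
orientation: [-3.127, 0.305, -0.006]
ft_force: [1.0, -0.1, 0.1]
width: 61.5
grasp_force: 0.0
```

Run:
```python
from h import *
o=readout.get_obs();print(o['ee_pos'],o['orientation'],o['ft_force'],o['width'])
```

```text
[567.37434655 -16.52910268 312.40384729] [-3.12662882  0.30511238 -0.00633845] [ 1.03065749 -0.13346695  0.10038987] 61.54677643954635
```

Emit:
step_arm --targets '[[[-0.01,-0.008,-0.6,0,0,0,0.7],[0,0,-0.6,0,0,0,0.7],[0,0,-0.4,0,0,0,0.7],[0,0,-0.2,0,0,0,0.7],[0,0,0,0,0,0,0.7]]]'

```text
t: 31.05
ee_pos: [566.3, -15.8, 221.0]
orientation: [3.127, -0.302, -0.0]
ft_force: [-0.2, -0.0, -0.3]
width: 61.4
grasp_force: 0.0
```

Emit:
step_arm --targets '[[[0,0,0,0,0,0,0.65],[0,0,0,0,0,0,0.6],[0,0,0,0,0,0,0.55],[0,0,0,0,0,0,0.53],[0,0,0,0,0,0,0.53]]]'

```text
t: 31.68
ee_pos: [566.2, -15.8, 220.9]
orientation: [-3.127, 0.303, -0.0]
ft_force: [-0.3, 0.4, -0.3]
width: 46.6
grasp_force: 0.0
```

Emit:
step_arm --targets '[[[0.01,-0.024,0,0,0,0,0.58],[0,0,-0.12,0,0,0,0.58],[0,0,-0.1,0,0,0,0.58],[0,0,-0.07,0,0,0,0.58],[0,0,0,0,0,0,0.58]]]'

```text
t: 32.3
ee_pos: [566.6, -17.0, 205.8]
orientation: [3.127, -0.303, -0.001]
ft_force: [0.4, -0.8, -0.3]
width: 51.0
grasp_force: 0.0
```

Emit:
step_arm --targets '[[[0,0,0,0,0,0,0.54],[0,0,0,0,0,0,0.51],[0,0,0,0,0,0,0.49],[0,0,0,0,0,0,0.48],[0,0,0,0,0,0,0.475]]]'

```text
t: 32.92
ee_pos: [566.7, -17.1, 206.4]
orientation: [3.127, -0.302, 0.0]
ft_force: [-0.3, -1.5, 0.1]
width: 41.4
grasp_force: 0.7
```

Emit:
step_arm --targets '[[[0,0,0,0,0,0,0.46],[0,0,0,0,0,0,0.44],[0,0,0,0,0,0,0.42],[0,0,0,0,0,0,0.42],[0,0,0,0,0,0,0.42]]]'

```text
t: 33.55
ee_pos: [566.7, -17.6, 206.4]
orientation: [3.126, -0.302, -0.0]
ft_force: [-1.1, -7.4, 0.7]
width: 39.0
grasp_force: 30.0
```

Emit:
step_arm --targets '[[[0,0,0.02,0,0,0,0.4],[0,0,0.04,0,0,0,0.4],[0,0,0.06,0,0,0,0.4],[0,0,0,0,0,0,0.4],[0,0,0,0,0,0,0.4]]]'

```text
t: 34.17
ee_pos: [566.9, -17.2, 212.3]
orientation: [3.127, -0.302, 0.001]
ft_force: [1.2, -5.5, -2.7]
width: 38.6
grasp_force: 30.0
```

Emit:
step_arm --targets '[[[0,-0.006,0.03,0,0,0,0.4],[0,0,0.06,0,0,0,0.4],[0,0,0.06,0,0,0,0.4],[0,0,0.06,0,0,0,0.4],[0,0,0,0,0,0,0.4]]]'

```text
t: 34.8
ee_pos: [566.6, -17.0, 223.2]
orientation: [-3.127, 0.302, -0.0]
ft_force: [0.3, -0.2, 0.4]
width: 38.9
grasp_force: 30.0
```

Emit:
step_arm --targets '[[[0,0,0.1,0,0,0,0.4],[0,0,0.2,0,0,0,0.4],[0,0,0.3,0,0,0,0.4],[0,0,0.3,0,0,0,0.4],[0,0,0,0,0,0,0.4]]]'

```text
t: 35.42
ee_pos: [567.3, -17.3, 269.7]
orientation: [-3.127, 0.303, -0.005]
ft_force: [0.9, -1.0, 0.0]
width: 38.5
grasp_force: 30.0
```

```bash
python3 v.py g6.png 290 178 60 60 293 155 60 75
python3 - <<'E'
from h import *
o=readout.get_obs();print(o['ee_pos'],o['orientation'],o['ft_force'],o['width'])
E
```

```text
[566.72200385 -17.27085617 268.23880616] [-3.12692268e+00  3.02584298e-01 -1.18778663e-03] [-0.5042616  -0.82123733 -0.23811755] 38.803361989248785
```

View pics/g6.png

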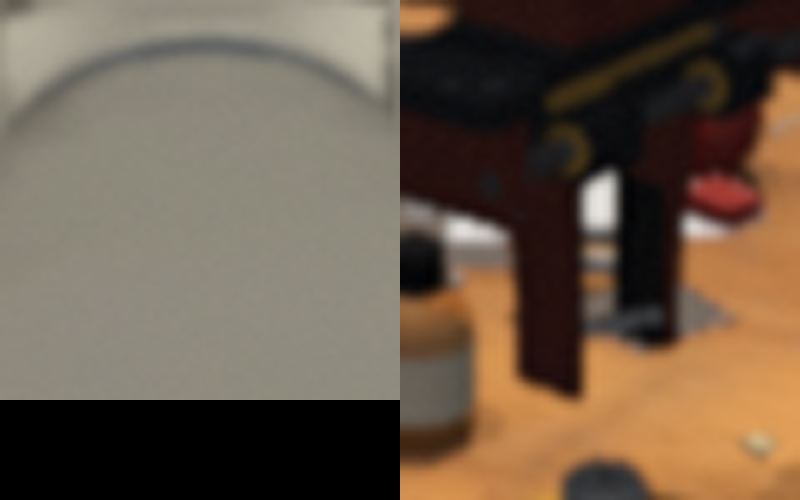

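The last picture shows the ring held between the fingers at about (327,203) in the side view, clear of the shaft. I move it over the tray.

Emit:
step_arm --targets '[[[-0.2,-0.6,0,0,0,0,0.4],[-0.26,-0.9,0,0,0,0,0.4],[-0.26,-0.9,0,0,0,0,0.4],[-0.26,-0.9,0,0,0,0,0.4],[-0.22,-0.78,0,0,0,0,0.4]]]'

```text
t: 36.15
ee_pos: [505.9, -222.7, 267.2]
orientation: [-3.127, 0.303, 0.002]
ft_force: [0.7, 0.3, -0.6]
width: 38.5
grasp_force: 30.0
```

Emit:
step_arm --targets '[[[0,0,-0.2,0,0,0,0.4],[0,0,-0.4,0,0,0,0.4],[0,0,-0.3,0,0,0,0.4],[0,0,-0.2,0,0,0,0.4],[0,0,-0.1,0,0,0,0.4]]]'

```text
t: 36.78
ee_pos: [506.8, -220.7, 207.0]
orientation: [-3.127, 0.301, 0.002]
ft_force: [-0.6, 0.4, 0.2]
width: 38.6
grasp_force: 30.0
```

Emit:
step_arm --targets '[[[0,0,0,0,0,0,0.4],[0,0,0,0,0,0,0.4],[0,0,0,0,0,0,0.4],[0,0,0,0,0,0,0.4],[0,0,0,0,0,0,0.4]]]'

```text
t: 37.4
ee_pos: [506.7, -221.3, 208.0]
orientation: [3.127, -0.303, 0.0]
ft_force: [0.0, -0.6, 0.5]
width: 38.3
grasp_force: 30.0
```

Emit:
step_arm --targets '[[[0,0,-0.05,0,0,0,0.4],[0,0,-0.03,0,0,0,0.4],[0,0,-0.03,0,0,0,0.4],[0,0,0,0,0,0,0.4],[0,0,0,0,0,0,0.4]]]'

```text
t: 38.02
ee_pos: [506.7, -221.3, 202.3]
orientation: [-3.127, 0.303, 0.0]
ft_force: [-0.0, 1.3, -0.4]
width: 38.2
grasp_force: 30.0
```

Emit:
step_arm --targets '[[[0,0,0,0,0,0,0.45],[0,0,0,0,0,0,0.48],[0,0,0,0,0,0,0.52],[0,0,0,0,0,0,0.56],[0,0,0,0,0,0,0.62]]]'

```text
t: 38.65
ee_pos: [506.7, -221.3, 202.3]
orientation: [-3.127, 0.303, 0.0]
ft_force: [-0.0, -0.1, -0.5]
width: 54.1
grasp_force: 0.0
```

Emit:
step_arm --targets '[[[0,0,0,0,0,0,0.7],[0,0,0,0,0,0,0.7],[0,0,0.1,0,0,0,0.7],[0,0,0.5,0,0,0,0.7],[0,0,1,0,0,0,0.7]]]'

```text
t: 39.28
ee_pos: [506.1, -221.0, 281.8]
orientation: [-3.126, 0.302, 0.006]
ft_force: [0.4, -0.8, -0.1]
width: 61.1
grasp_force: 0.0
```

Emit:
step_arm --targets '[[[-0.2,0,1,0,0,0,0.7],[0,-0.9,0.5,0,0,0,0.7],[0,-0.9,0,0,0,0,0.7],[0,-0.9,0,0,0,0,0.7],[0,-0.9,0,0,0,0,0.7]]]'

```text
t: 39.9
ee_pos: [496.5, -402.6, 357.9]
orientation: [3.127, -0.303, 0.001]
ft_force: [-0.1, -0.6, 0.3]
width: 61.5
grasp_force: 0.0
```

My ten views are used up, so I check the ring, pick and bystanders numerically.

Run:
```python
from h import *
old={n:cv2.cvtColor(cv2.imread('pics/%s0.png'%n),cv2.COLOR_BGR2RGB).astype(int) for n in('top','side')}
for n in('side','top'):
    d=get_image(n);df=(np.abs(d['pixels'].astype(int)-old[n]).max(2)>35).astype(np.uint8)
    k,l,st,c=cv2.connectedComponentsWithStats(df)
    print(n,[(st[i].tolist(),c[i].round(1).tolist()) for i in range(1,k) if st[i,4]>3])
    p=proj(d,[506.7,-221.3,20]);print('release px',p,'handle top px',proj(d,[557.6,213.3,116]))
    if n=='side':
        print(d['pixels'][200:222,360:408].min(2)[::1,::2])
    i=[i for i in range(1,k) if np.hypot(*(c[i]-p))<15 and st[i,4]>3]
    for j in i: x,y,w,h,_=st[j];print('ring box',onz(d,(x-.5,y+h/2),20),onz(d,(x+w-.5,y+h/2),20),onz(d,(x+w/2,y-.5),20),onz(d,(x+w/2,y+h-.5),20))
```

```text
side [([389, 0, 81, 132, 4850], [420.1, 53.5]), ([519, 0, 108, 221, 12831], [574.6, 106.7]), ([598, 0, 3, 20, 51], [599.0, 8.1]), ([622, 0, 18, 110, 1407], [631.3, 56.7]), ([628, 109, 12, 19, 109], [634.8, 116.4]), ([559, 110, 4, 12, 31], [560.5, 115.4]), ([561, 123, 2, 4, 5], [561.8, 124.2]), ([633, 123, 3, 4, 7], [634.0, 124.7]), ([630, 139, 10, 32, 147], [635.2, 155.9]), ([615, 162, 6, 23, 51], [617.9, 173.3]), ([376, 186, 96, 86, 3001], [430.5, 227.5]), ([603, 203, 23, 12, 141], [613.0, 209.1]), ([314, 230, 19, 12, 95], [321.7, 235.6]), ([323, 240, 6, 3, 14], [325.8, 240.9]), ([526, 266, 52, 69, 1592], [557.1, 302.5]), ([431, 297, 9, 11, 56], [434.6, 301.5]), ([507, 323, 18, 40, 376], [515.6, 346.6]), ([574, 337, 35, 16, 227], [591.7, 344.0]), ([575, 373, 2, 2, 4], [575.5, 373.5]), ([581, 377, 48, 16, 212], [604.1, 383.3])]
release px [382.80161965 206.66627906] handle top px [264.75695824 247.52151106]
[[ 65  71  98 144 137 142 146 146 148 149 149 124  90  77  77  79  82  86
   76  56  43  38  37  35]
 [ 63  97 146 139 147 150 150 150 149 150 150 146 117  80  79  78  77  78
   7
[... 2098 characters left out ...]
302, 170, 248, 230, 25782], [450.7, 317.3]), ([473, 174, 33, 40, 1109], [488.0, 194.2]), ([548, 176, 3, 9, 16], [549.1, 180.2]), ([546, 188, 4, 10, 35], [547.5, 192.2]), ([319, 199, 9, 16, 44], [324.0, 207.6]), ([311, 200, 6, 14, 36], [313.0, 207.8]), ([525, 201, 6, 11, 46], [527.2, 206.2]), ([508, 205, 5, 18, 50], [509.6, 214.0]), ([531, 206, 13, 56, 198], [536.2, 230.7]), ([552, 217, 2, 5, 5], [552.8, 219.0]), ([284, 321, 9, 3, 19], [287.6, 322.1]), ([559, 348, 2, 4, 4], [559.8, 349.5]), ([262, 382, 37, 15, 274], [276.1, 387.6]), ([534, 386, 12, 14, 86], [538.8, 394.0]), ([297, 390, 6, 8, 27], [299.4, 393.1])]
release px [401.3516964  222.28362988] handle top px [220.90877009 211.57470787]
```

Around side pixel (383,207) there is a closed ring outline about 17 by 9 px, which is what a flat 41 mm ring at the tray centre would give. Nothing has changed at the rack, loupe or bottle, so I hand in.

```bash
python3 -c "
from workcell import ctrl
print(ctrl.close_job())"
```

```text
the job is handed in; nothing more can be done
None
```

The job is handed in at about 40 s: both ring ends snapped over the balls (at most about 7 N read while lifting, 10 N on the earlier touch), the pick is back in its rack, and the ring lies flat on the mint-green tray, this last checked only from image numbers because my ten views were used up.

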